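# Load a thermal cycler and clamp its heated lid to the click

## Task

Load the capped 48-well plate into the thermal cycler: keeping it level, reach in under the half-open lid and set it down fully home over the aluminium block, shut the lid until its latch snaps in, then turn the black knob on the lid clockwise until its slip clutch clicks, once or twice but no more, and let go. Leave the other things on the bench where they are.

Things in the scene. Friction and masses are not known exactly. Their poses are not given: they have to be found in the camera images.
- plate: White skirted 48-well plate with rows of grey caps, 84 x 62 mm (long along its x) and 25 mm high (white rim 22 mm), about 60 g, on the bench left of the cycler. Origin at the centre of its underside, z up. Skirt 3 mm thick, hollow below: 78 x 56 mm, 17 mm deep. Either end may face the front. Grip it across the 62 mm sides; never tip it by 20 degrees or more.
- cycler: Thermal cycler, white, 236 mm deep (x) x 150 mm wide (y), fixed to the bench, not always at the same place or angle. Origin at the centre of its underside; x points to its rear (lid hinge), its front (-x) roughly faces the robot, z up. Flat deck 75 mm above the bench; on its middle stands the aluminium block, 74 x 52 mm (long along x), 18 mm high, its upper 5 mm stepped in by 2 mm a side.
- block_seat (a point): Where the plate's origin lies when it is fully home over the block: over the block's centre, 1 mm above the deck, axes as the cycler's. The plate goes on with its long side along x and 2 mm play a side. The open lid leans over the block, so a gripper pointing straight down does not pass: hold the plate, level, with the tool leaning back towards the front by 25 to 35 degrees.
- lid: Lid, a white shell hinged along y at the rear of the deck, counterbalanced: stays where left, swings at about 3 N. Origin on the hinge axis, 98 mm behind the block's centre, 81 mm above the bench. When shut its axes are the cycler's and it spans x -190 to +10 mm, y +-73 mm, z -3 to +56 mm (flat outer face). It opens by turning about +y (front edge up); found 55 to 60 degrees open, its limit.
- lid_push (a point): Point on the lid's outer face where to push it shut, in an arc about the hinge: x -158, y 0, z 56 mm in the lid's frame. Come over the open lid's edge (0.27 m high) with the tool leaning back to the front: a cabinet hangs at 0.66 m. Over the last centimetre a spring bolt must be overcome (10 to 15 N here, so do not stop below 20 N); it snaps in at the end of the stroke, a rigid stop.
- latch (a point): The spring latch at the middle of the deck's front edge, just in front of the shut lid, its top 24 mm above the deck, 54 mm wide; this point is its top centre. It catches the lid by itself; a lid that is not latched lifts when clamped.
- knob: Black ribbed clamping knob on the lid, 54 mm across, 29 mm high, from 5 mm above the outer face; its axis is upright, over the block's centre, when the lid is shut. Origin on the axis at the outer face, z away from the lid; a white index line on top lies along its x. Turned clockwise seen from above it screws a sprung pressure plate in the lid down onto the well plate, through a slip clutch.
- knob_grip (a point): On the axis, 20 mm above the lid's face: middle of the grip. Turns freely at 0.35 N m, then stiffens over some 75 degrees to 0.5 N m (read standing still: 0.1, then 0.4 to 0.6); there the clutch slips: within 20 degrees the torque drops by far more than half, the knob jumps to its next notch (the click) and the torque comes back. A notch is 30 degrees. Grip it firmly (some 70 N).
- screw: Slotted steel end of the clamping screw, 22 mm across, in the middle of the knob's top; origin as the knob's, slot along its x. At the start the slot is in line with the knob's index line; each click leaves the knob 30 degrees farther round than the screw. The turn needed before the first click differs each time and cannot be seen: 120 to 200 degrees, so more than one grasp.
- timer: Bystander: a lab timer, 63 x 68 x 36 mm, near the front edge of the bench. Origin under its centre.
- forceps: Bystander: steel forceps, 134 mm long, lying near the front edge. Origin under its centre.
- pen: Bystander: a white marker pen with a black cap, 135 mm long, lying near the front edge. Origin under its centre.
- dropper_bottle: Bystander: a small white dropper bottle with a pointed cap, 36 mm across, 96 mm high, between cycler and tube rack. Origin under its centre.
- sample_cup: Bystander: a white sample cup with a screw lid, 64 mm across, 73 mm high. Origin under its centre.
- tally_counter: Bystander: a round hand tally counter, 54 x 73 x 25 mm. Origin under its centre.

How it is judged:
By the outcome, as a careful person would: the job done as asked, in the order asked, and still so for the second after the job is handed in, with the robot touching nothing.
It also fails if it takes over 69 s, if anything falls off the work surface, if the arm or the gripper's body presses on something with over 40 N, if the wrist force passes 120 N, or if a joint passes its speed limit or range.

## Robot

A 6-joint arm with a two-finger parallel gripper is mounted at the origin on a cart in front of the work surface, level with it; the furniture and walls round the work are solid. World frame = base frame: x ahead of the robot, y to its left, z up, the work surface at z = 0. Lengths are in m, angles in rad, forces in N, time in s.
With the tool pointing down it reaches from about 0.3 to 0.875 m from the base axis. Payload 4.2 kg.
Tool frame: the origin (TCP) lies midway between the tips of the shut fingers; the grasp point (between the pads) lies ctrl.tcp_to_grasp behind it (ctrl.tcp_to_grasp is the distance from the TCP to the grasp point, in m); z points along the fingers, y is the line along which they close (so a half turn about z gives the same grasp; the last joint's range is limited). The gripper opens to 85 mm and grips with 20 to 120 N. Pads are 22 mm wide; open, the fingers measure 114 mm over their backs; the gripper's body (76 mm by 85 mm) begins 54 mm behind the grasp point. The pads swing forward as they close: fully open they stand 13 mm farther back than shut.
Start: joints at [1.169, 0.32, 1.565, -0, 1.257, -0.02], TCP at [0.214, 0.534, 0.231] pointing down, gripper open.
Joint ranges: [-3.11, 3.11], [-0.84, 2.01], [0.21, 2.61], [-1.34, 4.49], [0.05, 2.63], [-2.56, 2.56]. Speed limits (rad/s): [2.57, 2.57, 3.14, 3.14, 3.14, 3.14].

## Interface

Orientations are given as a unit quaternion [x, y, z, w].
In Python, from cell import ctrl gives the robot as it stands. The module is installed in compiled form; this text tells all that it offers. Calls block until the motion is done:
- ctrl.move_pose(position, orientation): joint-space move of the TCP to a pose.
- ctrl.move_l(position, vel=0.15, rot=None, contact_N=None): straight line of the TCP; rot=None keeps the orientation; vel is the mean speed in m/s. With contact_N (N) it stops when the force on the tool has changed by that much, and returns True; else False.
- ctrl.move_joints(angles): joint-space move.
- ctrl.command_gripper(opening): opening from 0.0 (shut) to 1.0 (fully open); the grip force is fixed at half the most; returns when the fingers have stopped.
- ctrl.sleep(seconds).
- ctrl.ik(position, orientation): joint angles nearest the present ones, or None.
- ctrl.state(): the state.
- ctrl.camera(name): name is "side" or "top"; returns the picture (384x512x3 uint8, blue, green, red); there is no depth.
- ctrl.get_calibration(name): a dict with "mtx" (3x3 intrinsics, pixels), "R" (3x3) and "t" (3): a world point X has camera coordinates R X + t. Camera axes: x right, y down, z forward; pixel columns grow to the right and rows downward; lengths in m; the calibration is good to about 2 mm. A picture is of the moment at which its call begins. get_calibration takes no time and is no camera call.
A pose or a line that the arm cannot do raises ctrl.IKError and nothing moves.
- ctrl.sign_off(): hands the job in; it is judged then, once.
The state is a dict: "clock": time; "q": joint angles; "joint_vel": joint speeds; "joint_efforts": joint torques, N m; "position": TCP position; "ee_rot": TCP orientation; "wrist_force": force on the tool from outside, world axes, zero at the start; "ft_torque": the same for the moment, N m; "gripper_width": opening from 0.0 (shut) to 1.0 (fully open); "finger_force": force on a finger pad.
Only numpy, scipy, OpenCV 4.12 (cv2) and the standard library are available. Lean on these libraries where they do the work, as an engineer would, in place of code of your own. Each camera call takes 0.05 s, during which the arm holds its last target. There are 200 camera calls.

## Working session

There is one attempt and no reset: what is moved stays moved. The work goes in short steps, each a Python script; the robot and the scene stay as the last script left them, time stands still between calls to the robot, and variables do not carry over. Pictures are saved under pics/ and viewed, at most 10 in all, crops included, and the job is handed in when it is done.

```bash
mkdir -p pics
python3 - <<'E'
from cell import ctrl
import cv2,numpy as np
np.set_printoptions(precision=4,suppress=True)
for n in("side","top"):
    im=ctrl.camera(n);cv2.imwrite(f"pics/{n}0.png",im)
    c=ctrl.get_calibration(n);print(n,c["mtx"],c["R"],c["t"],-c["R"].T@c["t"])
s=ctrl.state();print(s,ctrl.tcp_to_grasp)
E
```

```text
side [[419.2492   0.     257.003 ]
 [  0.     419.2492 185.9518]
 [  0.       0.       1.    ]] [[ 0.9894 -0.1452 -0.0038]
 [-0.0928 -0.6113 -0.7859]
 [ 0.1118  0.778  -0.6183]] [-0.4985  0.2983  0.8065] [ 0.4307 -0.5175  0.7312]
top [[435.4606   0.     254.8537]
 [  0.     435.4606 191.1552]
 [  0.       0.       1.    ]] [[-0.0001 -0.9999 -0.012 ]
 [-0.994   0.0014 -0.1095]
 [ 0.1095  0.0119 -0.9939]] [0.2774 0.5465 1.1391] [0.4185 0.2631 1.1953]
{'clock': 0.1, 'q': array([ 1.169 ,  0.3202,  1.5656, -0.    ,  1.2574, -0.02  ]), 'joint_vel': array([ 0.0003, -0.0017, -0.0023, -0.    , -0.0008,  0.0008]), 'joint_efforts': array([  0.0003, -41.6409, -23.4703,  -0.0001,   0.005 ,  -0.    ]), 'position': array([0.2141, 0.5332, 0.2306]), 'ee_rot': array([ 0.1897,  0.9818, -0.0008, -0.0001]), 'wrist_force': array([ 0.492 , -0.5681, -0.3812]), 'ft_torque': array([ 0.0251, -0.0006,  0.0316]), 'finger_force': 0.0, 'gripper_width': 0.9978961292076833} 0.0187
```

View pics/side0.png

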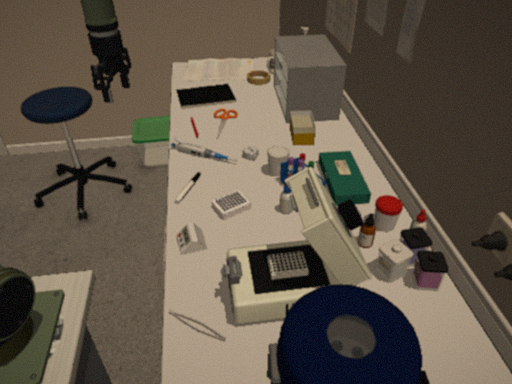

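View pics/top0.png

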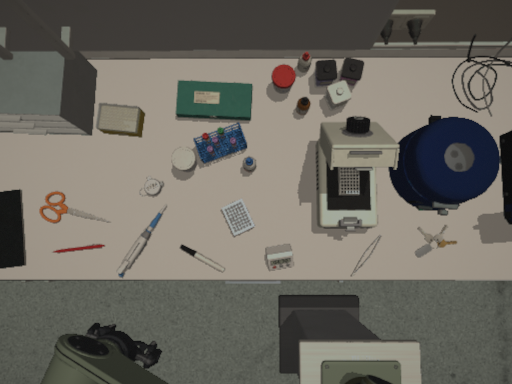

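The top view shows the plate at about (237,217), the cycler at (347,190) with its lid leaning over it, and the bystanders at (280,257), (367,255) and (202,258). In the side view the plate is at (231,204) and the block at (288,264).

Run:
```python
import cv2,numpy as np
t=cv2.imread("pics/top0.png");s=cv2.imread("pics/side0.png")
def cr(im,x,y,w,h,f): return cv2.resize(im[y:y+h,x:x+w],(w*f,h*f),interpolation=cv2.INTER_CUBIC)
a=cr(t,310,110,96,126,4)  # 384x504
b=cr(s,215,160,160,165,3)[:, :400]
c=np.zeros((600,800,3),np.uint8)
c[:504,:384]=a; c[:495,388:788]=b
c[504:600,0:0]=0
cv2.imwrite("pics/c0.png",c)
d=np.hstack([cr(t,215,190,50,55,7),cr(s,205,182,55,55,7)]);cv2.imwrite("pics/c1.png",d)
```

```text
(no output)
```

View pics/c0.png

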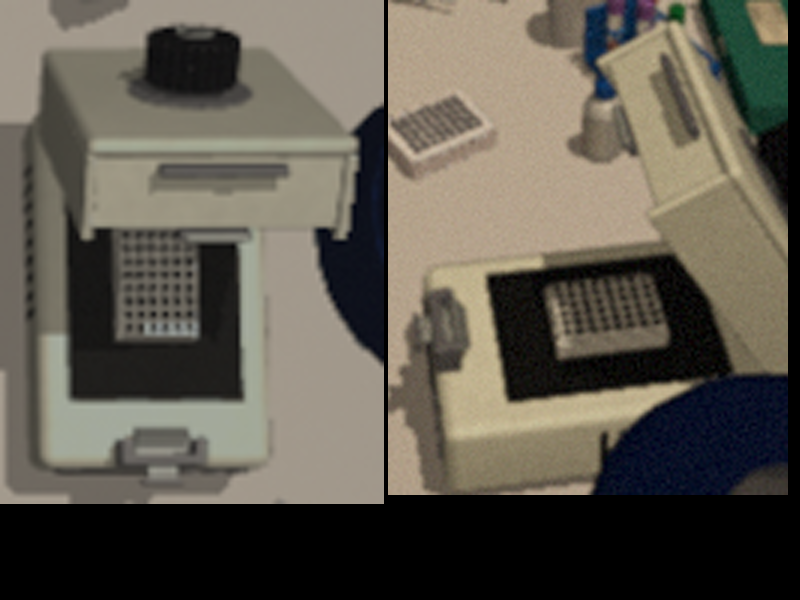

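View pics/c1.png

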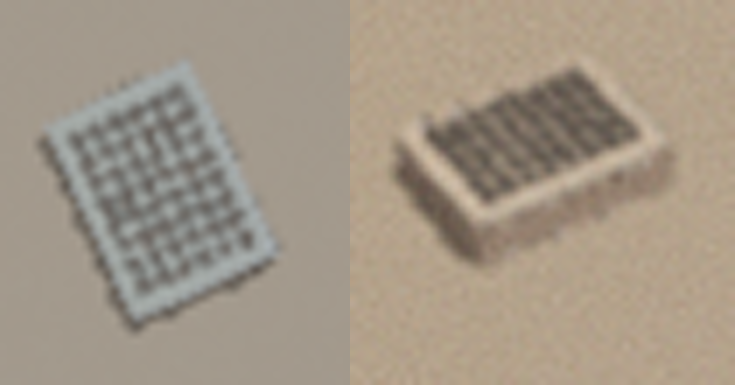

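Plate rim corners in the top view are about (221.4,208.6), (241.7,199.3), (254.7,225.0) and (234.3,236.4). In the side view the block is a bright blob in the black deck around (267–308, 251–278), and in the top view its visible part spans about (339–360, 168–195).

```bash
cat > h.py <<'E'
import cv2,numpy as np
from cell import ctrl
from scipy.spatial.transform import Rotation as Ro
np.set_printoptions(precision=4,suppress=True)
def plane(n,uv,z):
    c=ctrl.get_calibration(n);uv=np.atleast_2d(np.asarray(uv,float))
    d=(np.c_[uv,np.ones(len(uv))]@np.linalg.inv(c["mtx"]).T)@c["R"]
    o=-c["R"].T@c["t"];return (o+d*((z-o[2])/d[:,2])[:,None])
def proj(n,X):
    c=ctrl.get_calibration(n);p=(np.atleast_2d(X)@c["R"].T+c["t"])@c["mtx"].T;return p[:,:2]/p[:,2:]
E
python3 - <<'E'
from h import *
t=cv2.imread("pics/top0.png");s=cv2.imread("pics/side0.png")
# plate: hull of bluish-white blob (top)
f=cv2.resize(t[190:245,215:265],None,fx=8,fy=8,interpolation=cv2.INTER_CUBIC).astype(int)
m=((f[...,0]-f[...,2])>-4).astype(np.uint8)
m=cv2.morphologyEx(m,cv2.MORPH_CLOSE,np.ones((25,25)));m=cv2.morphologyEx(m,cv2.MORPH_OPEN,np.ones((25,25)))
c=max(cv2.findContours(m,0,2)[0],key=cv2.contourArea)[:,0]
uv=(c+.5)/8-.5+[215,190]
w=plane("top",uv,.022)[:,:2]
print("plate top",cv2.minAreaRect((w*1e3).astype(np.float32)))
hand=[(212.9,202.0),(238.6,190.9),(250,202),(223.3,212.3)]
print("side rim",plane("side",hand,.022)[:,:2],plane("side",hand,.022)[:,:2].mean(0))
tc=[(221.4,208.6),(241.7,199.3),(254.7,225),(234.3,236.4)]
print("top rim",plane("top",tc,.022)[:,:2],plane("top",tc,.022)[:,:2].mean(0))
# deck points, top: black area corners and latch
for nm,n,p,z in [("blackfrontL","top",(72,398),.075),("blackfrontR","top",(242,398),.075),("blackLup","top",(70,240),.075),("blackRup","top",(240,240),.075),
 ("blockfrontL","top",(115,335),.093),("blockfrontR","top",(198,335),.093),("blockLup","top",(113,235),.093),("blockRup","top",(197,240),.093),
 ("bodyfrontL","top",(42,465),.075),("bodyfrontR","top",(268,465),.075)]:
    print(nm,plane(n,[(p[0]+.5)/4-.5+310,(p[1]+.5)/4-.5+110],z)[0])
for nm,p,z in [("s blackFL",(488,273),.075),("s blackFR",(508,401),.075),("s blackRR",(730,375),.075),("s body FL",(430,268),.075),("s bodyFR",(455,440),.075),
 ("s blockFLtop",(545,285),.093),("s block RLtop",(655,273),.093),("s blockRRtop",(668,328),.093),("s blockFRtop",(556,341),.093),("s blockFRbot",(557,358),.075),("s blockRRbot",(670,345),.075)]:
    print(nm,plane("side",[(p[0]-388+.5)/3-.5+215,(p[1]+.5)/3-.5+160],z)[0])
E
```

```text
plate top ((478.3565368652344, 323.86090087890625), (83.98958587646484, 62.411888122558594), 25.159456253051758)
side rim [[0.4353 0.3252]
 [0.5068 0.361 ]
 [0.5311 0.3106]
 [0.4588 0.2809]] [0.483  0.3194]
top rim [[0.5005 0.3675]
 [0.5256 0.3127]
 [0.4562 0.2775]
 [0.4258 0.3323]] [0.477  0.3225]
blackfrontL [0.4952 0.0894 0.075 ]
blackfrontR [ 0.4951 -0.0196  0.075 ]
blackLup [0.5979 0.0888 0.075 ]
blackRup [ 0.5977 -0.0213  0.075 ]
blockfrontL [0.534  0.0642 0.093 ]
blockfrontR [0.5339 0.0116 0.093 ]
blockLup [0.5982 0.0641 0.093 ]
blockRup [0.5949 0.0107 0.093 ]
bodyfrontL [0.4522 0.1093 0.075 ]
bodyfrontR [ 0.4522 -0.0349  0.075 ]
s blackFL [0.4984 0.0919 0.075 ]
s blackFR [ 0.4968 -0.0193  0.075 ]
s blackRR [ 0.6422 -0.0202  0.075 ]
s body FL [0.4583 0.1028 0.075 ]
s bodyFR [ 0.4602 -0.0435  0.075 ]
s blockFLtop [0.5334 0.0585 0.093 ]
s block RLtop [0.6098 0.0582 0.093 ]
s blockRRtop [0.6069 0.0093 0.093 ]
s blockFRtop [0.5325 0.0095 0.093 ]
s blockFRbot [0.5335 0.0101 0.075 ]
s blockRRbot [0.6097 0.0097 0.075 ]
```

Run:
```python
from h import *
def avg(n,k=8):
    return np.mean([ctrl.camera(n).astype(float) for _ in range(k)],0)
t=avg("top");s=avg("side");np.savez("avg.npz",t=t,s=s)
from scipy.ndimage import map_coordinates
def edge(n,im,A,B,z,half=5,N=25):
    """sub-pixel edge points along world segment A-B (xy at height z): strongest gradient across it; returns fitted line points"""
    g=im.mean(2);A=np.array([*A,z]);B=np.array([*B,z]);pts=[]
    P=proj(n,A+(B-A)*np.linspace(0,1,N)[:,None]);d=(P[-1]-P[0])/np.linalg.norm(P[-1]-P[0]);nn=np.array([-d[1],d[0]])
    o=np.arange(-half,half+.01,.1)
    for p in P:
        q=p+o[:,None]*nn;v=map_coordinates(g,[q[:,1],q[:,0]],order=3)
        k=np.ones(5)/5;gr=np.abs(np.gradient(np.convolve(v,k,'same')));gr[:6]=0;gr[-6:]=0
        pts.append(q[gr.argmax()])
    w=plane(n,pts,z)[:,:2]
    vx,vy,x0,y0=cv2.fitLine((w*1e3).astype(np.float32),cv2.DIST_HUBER,0,.01,.01).ravel()
    r=(w*1e3-[x0,y0])@[-vy,vx]
    print(n,A[:2],B[:2],z,"mid",x0,y0,"ang",np.degrees(np.arctan2(vy,vx)),"rms",r.std(),np.median(abs(r)))
print("black L/R/front");
edge("top",t,(.505,.089),(.59,.089),.075,3)
edge("top",t,(.505,-.020),(.59,-.020),.075,3)
edge("top",t,(.4955,.08),(.4955,-.01),.075,3)
edge("side",s,(.505,-.020),(.625,-.020),.075,3)
edge("side",s,(.4975,.08),(.4975,-.01),.075,3)
edge("side",s,(.505,.09),(.58,.09),.075,3)
print("block")
edge("top",t,(.54,.064),(.59,.064),.093,2)
edge("top",t,(.54,.011),(.59,.011),.093,2)
edge("top",t,(.534,.057),(.534,.017),.093,2.5)
edge("side",s,(.538,.0585),(.603,.0585),.093,2)
edge("side",s,(.538,.010),(.603,.010),.075,2)
edge("side",s,(.533,.05),(.533,.016),.093,2)
edge("side",s,(.6085,.05),(.6085,.016),.093,2)
```

```text
black L/R/front
top [0.505 0.089] [0.59  0.089] 0.075 mid 546.03955 91.55396 ang -0.060726527 rms 0.40777322442643776 0.18473868454588077
top [ 0.505 -0.02 ] [ 0.59 -0.02] 0.075 mid 541.4676 -19.58949 ang -1.114338 rms 0.31371000223093265 0.08336400084151341
top [0.4955 0.08  ] [ 0.4955 -0.01  ] 0.075 mid 493.74994 36.539513 ang -89.95606 rms 0.19635738028312236 0.1850219244031289
side [ 0.505 -0.02 ] [ 0.625 -0.02 ] 0.075 mid 562.0727 -20.159172 ang -0.26897526 rms 0.9344878612662617 0.4515141307536065
side [0.4975 0.08  ] [ 0.4975 -0.01  ] 0.075 mid 496.38498 36.792805 ang -89.74656 rms 0.2911537182692902 0.20335230301254234
side [0.505 0.09 ] [0.58 0.09] 0.075 mid 548.1949 90.745544 ang 0.30081767 rms 0.3233738864983047 0.2565000517671293
block
top [0.54  0.064] [0.59  0.064] 0.093 mid 564.15564 64.55987 ang 1.5653253 rms 0.6556467973917935 0.6351366767872773
top [0.54  0.011] [0.59  0.011] 0.093 mid 563.9685 10.593203 ang -0.9121287 rms 1.3299654828456762 0.09152082617573264
top [0.534 0.057] [0.534 0.017] 0.093 mid 533.06696 33.666424 ang -89.02456 rms 1.6655441145118048 0.1959623344445738
side [0.538  0.0585] [0.603  0.0585] 0.093 mid 572.30396 60.026386 ang 0.1985351 rms 1.5464378270803074 0.6339447775181427
side [0.538 0.01 ] [0.603 0.01 ] 0.075 mid 579.6212 9.279552 ang 0.07163527 rms 0.316958460465848 0.23421540409597938
side [0.533 0.05 ] [0.533 0.016] 0.093 mid 531.5453 35.21536 ang -89.17775 rms 1.4759290112076515 0.4470095192773872
side [0.6085 0.05  ] [0.6085 0.016 ] 0.093 mid 606.8545 33.17547 ang -89.895035 rms 0.24224678622074117 0.1899361775835449
```

```bash
cat >> h.py <<'E'
def rot(psi,lean,flip=1):
    s,c=np.sin(lean),np.cos(lean)
    z=np.array([s*np.cos(psi),s*np.sin(psi),-c]);y=flip*np.array([-np.sin(psi),np.cos(psi),0]);x=np.cross(y,z)
    return Ro.from_matrix(np.c_[x,y,z]).as_quat()
R30=np.radians(30)
SEAT=np.array([.571,.0355,.076])
E
python3 - <<'E'
from h import *
pc=np.array([.479,.323,0]);psi=np.radians(25.2)
d=np.array([np.cos(psi),np.sin(psi),0])
off=lambda d:.0110*d+np.array([0,0,.004])
for f in(1,-1):
    for P,ps in((pc+off(d),psi),(pc+off(d)+[0,0,.1],psi),(SEAT+off(np.array([1,0,0]))+[-.14,0,.1],0),(SEAT+off(np.array([1,0,0])),0)):
        print(f,ctrl.ik(P,rot(ps,R30,f)))
E
```

```text
1 [0.6191 0.478  2.2114 4.0885 0.1101 0.7825]
1 [ 0.6191  0.2944  2.115  -0.3964  0.233  -1.0284]
1 [ 0.0845 -0.049   2.2803 -0.1111  0.3904 -1.3948]
1 [ 0.0567  0.3254  2.1584 -0.2076  0.1378 -1.3161]
-1 [ 0.6191  0.478   2.2114  4.0885  0.1101 -2.3591]
-1 [ 0.6191  0.2944  2.115  -0.3964  0.233   2.1132]
-1 [ 0.0845 -0.049   2.2803 -0.1111  0.3904  1.7468]
-1 [ 0.0567  0.3254  2.1584 -0.2076  0.1378  1.8255]
```

Run:
```python
from h import *
pc=np.array([.479,.323,0]);psi=np.radians(25.2)
for L in (25,27,28,35):
  L=np.radians(L);print(np.degrees(L))
  off=lambda p:.0220*np.sin(L)*np.array([np.cos(p),np.sin(p),0])+[0,0,.004]
  f=1
  for P,ps in((pc+off(psi),psi),(pc+off(psi)+[0,0,.1],psi),(SEAT+off(0)+[-.14,0,.1],0),(SEAT+off(0)+[0,0,.026],0),(SEAT+off(0),0)):
        print(ctrl.ik(P,rot(ps,L,f)))
```

```text
25.0
[ 0.6101  0.4728  2.1504 -0.6871  0.1132 -0.7323]
[ 0.6101  0.3038  2.0519 -0.2036  0.362  -1.2255]
[ 0.0782 -0.0281  2.2207 -0.0671  0.5148 -1.4414]
[ 0.0537  0.2914  2.0648 -0.0662  0.3503 -1.4599]
[ 0.0537  0.3316  2.0949 -0.0822  0.2802 -1.4431]
27.0
[ 0.6136  0.4738  2.1749 -1.2325  0.0833 -0.1841]
[ 0.6136  0.2992  2.0772 -0.2604  0.3099 -1.1671]
[ 0.0806 -0.0372  2.2444 -0.0815  0.4658 -1.426 ]
[ 0.0549  0.2866  2.0904 -0.0858  0.2951 -1.4398]
[ 0.0549  0.3282  2.1204 -0.1125  0.2238 -1.4122]
28.0
None
[ 0.6154  0.2973  2.0898 -0.2971  0.284  -1.1296]
[ 0.0819 -0.0414  2.2563 -0.0901  0.441  -1.4169]
[ 0.0555  0.2846  2.1031 -0.0988  0.2671 -1.4265]
[ 0.0555  0.3269  2.1331 -0.1346  0.1952 -1.3898]
35.0
[0.6286 0.493  2.2709 3.5938 0.2489 1.286 ]
[ 0.6286  0.2927  2.1775 -1.0047  0.1279 -0.4146]
[ 0.0915 -0.0631  2.3414 -0.2056  0.2596 -1.2969]
[ 0.0597  0.2793  2.192  -0.517   0.0693 -1.0058]
None
```

```bash
cat >> h.py <<'E'
L=np.radians(26)
def off(p): return .0220*np.sin(L)*np.array([np.cos(p),np.sin(p),0])+[0,0,.004]
E
python3 - <<'E'
from h import *
pc=np.array([.479,.323,0]);psi=np.radians(25.2)
q=rot(psi,L);P=pc+off(psi)
ctrl.move_pose(P+[0,0,.09],q)
s=ctrl.state();print(s["clock"],s["position"]-P,s["wrist_force"])
print(ctrl.move_l(P,vel=.06,contact_N=12));s=ctrl.state();print(s["clock"],s["position"]-P,s["q"],s["wrist_force"])
if s["position"][2]-P[2]<.003:
    ctrl.command_gripper(0.0);s=ctrl.state();print(s["clock"],s["gripper_width"]*.085,s["finger_force"],s["position"]-P)
    ctrl.move_l(P+[0,0,.09],vel=.08);s=ctrl.state();print(s["clock"],s["gripper_width"]*.085,s["finger_force"],s["wrist_force"])
    cv2.imwrite("pics/s1.png",ctrl.camera("side"));cv2.imwrite("pics/t1.png",ctrl.camera("top"))
E
```

```text
2.275 [0.0004 0.0008 0.0906] [1.2163 0.678  0.6213]
False
3.925 [-0.      0.     -0.0001] [ 0.6119  0.4733  2.1627 -0.9156  0.0945 -0.5023] [-0.8091 -0.2603 -0.1781]
4.275 0.060135308314802516 65.2612030506134 [0.     0.     0.0006]
5.675 0.06028060744791308 64.76992428302765 [ 0.3239 -0.401  -0.7387]
```

Run:
```python
from h import *
q=rot(0,L);P=SEAT+off(0)
ctrl.move_l(P+[-.14,0,.10],vel=.22,rot=q)
s=ctrl.state();print(s["clock"],s["position"]-P,s["q"])
a=ctrl.camera("side");t=ctrl.camera("top");cv2.imwrite("pics/s2.png",a);cv2.imwrite("pics/t2.png",t)
f=lambda n,X:proj(n,X)[0]
cc=[f("side",SEAT+[-.14,0,.1]+np.array(d)) for d in((-.042,-.031,.022),(.042,-.031,.022),(.042,.031,.022),(-.042,.031,.022),(-.042,-.031,0))];print(np.array(cc))
tt=[f("top",SEAT+[-.14,0,.1]+np.array(d)) for d in((-.042,-.031,.022),(.042,-.031,.022),(.042,.031,.022),(-.042,.031,.022))];print(np.array(tt))
A=cv2.resize(a[150:290,185:335],None,fx=4,fy=4,interpolation=2)[:, :400]
B=cv2.resize(t[150:290,300:400],None,fx=4,fy=4,interpolation=2)
for p in cc[:]: cv2.circle(A,tuple(np.int32((p-[185,150])*4+2)),2,(0,0,255),-1)
for p in tt[:]: cv2.circle(B,tuple(np.int32((p-[300,150])*4+2)),2,(0,0,255),-1)
cv2.imwrite("pics/c2.png",np.hstack([A,B]))
```

```text
7.325 [-0.1402  0.0003  0.0998] [ 0.0802 -0.0325  2.2329 -0.0739  0.4904 -1.4338]
[[191.0331 245.5211]
 [238.9259 240.3527]
 [235.2447 216.8791]
 [190.2718 221.4448]
 [192.2856 254.1678]]
[[374.4556 252.2374]
 [373.3466 215.0984]
 [346.1226 215.1177]
 [346.9767 252.2292]]
```

View pics/c2.png

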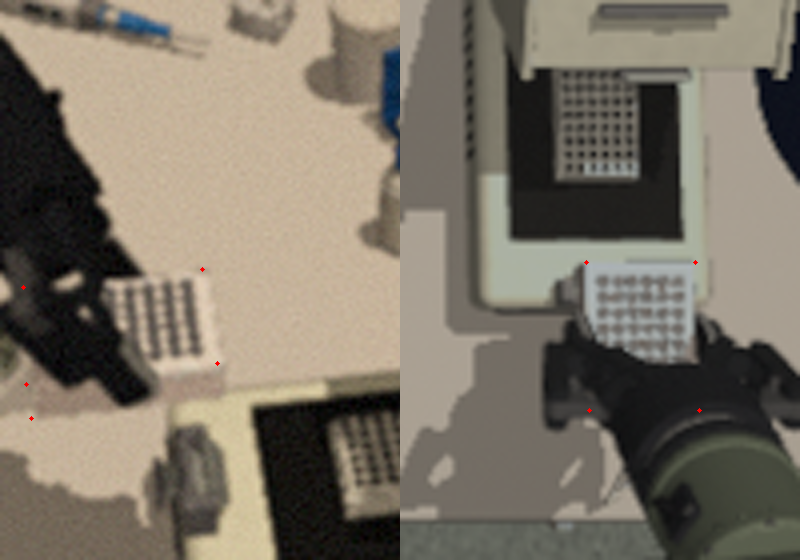

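The held plate agrees with the predicted corners: the rear edge is at side (235–239, 217–240) and top row 215, within about 1 px, and it is level. Next I go in under the lid.

```bash
cat >> h.py <<'E'
def st(tag="",ref=None):
    s=ctrl.state();print(tag,round(s["clock"],2),"pos",s["position"]-(0 if ref is None else ref),"F",s["wrist_force"],"T",s["ft_torque"],"w",round(s["gripper_width"]*85,1),round(s["finger_force"],1));return s
E
python3 - <<'E'
from h import *
P=SEAT+off(0)
c=ctrl.move_l(P+[0,0,.028],vel=.10,contact_N=10);s=st(f"in {c}",P)
if not c:
    c=ctrl.move_l(P+[0,0,-.001],vel=.03,contact_N=8);st(f"down {c}",P)
    cv2.imwrite("pics/s3.png",ctrl.camera("side"))
E
```

```text
in False 9.15 pos [-0.0003  0.      0.0283] F [ 0.7401  0.4194 -0.2328] T [ 0.015   0.255  -0.0033] w 60.1 64.8
down True 9.78 pos [0.0005 0.     0.0114] F [-3.316   0.0737  7.828 ] T [-0.0604  0.4977 -0.0088] w 60.7 66.2
```

Run:
```python
from h import *
P=SEAT+off(0)
for dx,dy in((-.0015,0),(-.0028,0),(-.0015,.0015),(-.0015,-.0015),(0,.0015),(0,-.0015)):
    D=np.array([dx,dy,0]);
    ctrl.move_l(P+D+[0,0,.0135],vel=.03)
    c=ctrl.move_l(P+D+[0,0,-.001],vel=.025,contact_N=8);s=st(f"{dx,dy} {c}",P)
    if s["position"][2]-P[2]<.008: break
cv2.imwrite("pics/s3.png",ctrl.camera("side"))
```

```text
(-0.0015, 0) True 10.59 pos [-0.0017 -0.      0.0007] F [-2.1166  0.1338  4.4669] T [-0.0264  0.0945 -0.0419] w 60.2 65.7
```

Run:
```python
from h import *
P=SEAT+off(0)
ctrl.command_gripper(1.0);st("open",P)
s=ctrl.state();p=s["position"]
ctrl.move_l(p+[-.03,0,.03],vel=.1,contact_N=8);st("",P)
ctrl.move_l(p+[-.20,0,.16],vel=.25);st("",P)
a=ctrl.camera("side");t=ctrl.camera("top");cv2.imwrite("pics/s4.png",a);cv2.imwrite("pics/t4.png",t)
A=cv2.resize(a[170:330,215:375],None,fx=3,fy=3,interpolation=2)
B=cv2.resize(t[110:236,310:390],None,fx=3.8,fy=3.8,interpolation=2)
B=cv2.copyMakeBorder(B,0,480-B.shape[0],0,0,0) if B.shape[0]<480 else B[:480]
cv2.imwrite("pics/c4.png",np.hstack([A,B]))
# lid-push candidates
LP=np.array([.5695+.098,.0355,.081])
for th in(58,30,0):
    th=np.radians(th);Ry=Ro.from_euler("y",th)
    X=LP+Ry.apply([-.158,0,.056]);print(np.degrees(th),X)
    for ln in(10,20,30,45): print(ln,ctrl.ik(X,rot(0,np.radians(ln))))
```

```text
open 11.02 pos [-0.0025 -0.0001 -0.0003] F [-0.7409 -0.9185 -0.5486] T [ 0.0206  0.1706 -0.0559] w 85.1 0.0
 11.59 pos [-0.0323 -0.      0.0301] F [ 0.566  -0.3282  0.1991] T [ 0.0161  0.2157 -0.0523] w 84.8 0.0
 12.6 pos [-0.2022 -0.0001  0.1591] F [-0.5151  0.2228  0.192 ] T [ 0.0319  0.202  -0.0567] w 84.7 0.0
58.00000000000001 [0.6313 0.0355 0.2447]
10 [ 0.0416  0.3178  1.5454 -0.0081  1.104  -1.5262]
20 [ 0.0459  0.2428  1.6892 -0.0207  0.8609 -1.5142]
30 [ 0.0508  0.1828  1.8321 -0.0447  0.6041 -1.4901]
45 [ 0.059   0.1328  2.0408 -0.2247  0.1882 -1.3082]
29.999999999999996 [0.5587 0.0355 0.2085]
10 [ 0.0476  0.2299  1.7651 -0.01    0.9724 -1.5183]
20 [ 0.0533  0.1596  1.8969 -0.0271  0.7366 -1.5006]
30 [ 0.0599  0.1055  2.0306 -0.0645  0.4835 -1.4618]
45 [ 0.0717  0.0703  2.2312 -0.7366  0.0755 -0.7848]
0.0 [0.5095 0.0355 0.137 ]
10 [ 0.0528  0.2278  1.974  -0.0132  0.7656 -1.5093]
20 [ 0.0598  0.1682  2.1017 -0.0409  0.5236 -1.4792]
30 [ 0.0683  0.1303  2.2322 -0.1338  0.2587 -1.3822]
45 [0.084  0.139  2.4309 3.4171 0.22   1.3611]
```

View pics/c4.png

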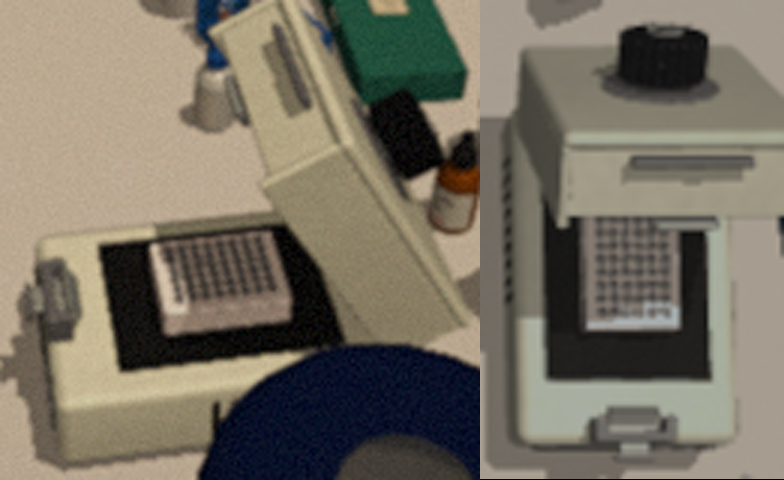

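The plate sits squared over the block, rim flush along the front at side crop (165,325), with the lid still open. Next, close the lid.

```bash
cat >> h.py <<'E'
C=np.array([.5695,.0355])           # block centre
H=np.array([C[0]+.098,C[1],.081])
LL=np.radians(25)
def tip(th,gap=0.):
    R=Ro.from_euler("y",np.radians(th));n=R.apply([0,0,1.])
    xt=Ro.from_quat(rot(0,LL)).as_matrix()[:,0]
    return H+R.apply([-.158,0,.056])+n*(.011*abs(xt@n)+gap)
E
python3 - <<'E'
from h import *
q=rot(0,LL)
ctrl.command_gripper(0.0)
ctrl.move_l([.45,.0355,.325],vel=.25,rot=q)
w=tip(60,.035);print(w)
r=ctrl.move_l([w[0]+.02,.0355,.325],vel=.25,contact_N=12);st(f"over {r}")
r=ctrl.move_l(w,vel=.15,contact_N=12);st(f"behind {r}")
for th in range(56,5,-6):
    r=ctrl.move_l(tip(th),vel=.09,contact_N=18)
    s=ctrl.state();print(th,r,round(s["clock"],2),s["position"]-tip(th),s["wrist_force"])
    if r:break
cv2.imwrite("pics/s5.png",ctrl.camera("side"))
E
```

```text
[0.6768 0.0355 0.2688]
over False 15.2 pos [0.6957 0.0355 0.3247] F [-1.4126 -0.7126  0.3591] T [-0.0075  0.2289 -0.0257] w -0.2 0.0
behind False 15.75 pos [0.677  0.0356 0.2702] F [ 0.6181 -0.4595  0.3677] T [-0.0279  0.1939  0.0205] w -0.1 0.0
56 False 16.42 [0.0018 0.0001 0.0029] [1.9285 0.1356 5.8995]
50 False 16.77 [-0.      0.      0.0004] [0.5065 0.3129 2.2051]
44 False 17.12 [-0.0008 -0.     -0.001 ] [ 0.569  -0.2926  0.5849]
38 False 17.47 [-0.0006 -0.     -0.0006] [-0.1208 -0.3448  0.4847]
32 False 17.82 [-0.0005 -0.     -0.0005] [-1.2961 -0.0728 -0.5515]
26 False 18.18 [-0.0007 -0.     -0.0006] [-0.4599 -0.7916 -0.3283]
20 False 18.54 [-0.0005 -0.     -0.0004] [ 0.599  -0.1377 -0.3161]
14 False 18.9 [-0.0003 -0.     -0.0003] [-0.4905  0.1762 -0.0267]
8 False 19.26 [-0.0001 -0.     -0.0002] [0.793 1.026 0.124]
```

Run:
```python
from h import *
for th,N in((3,32),(-5,32)):
    r=ctrl.move_l(tip(th),vel=.03,contact_N=N);s=st(f"{th} {r}",tip(0))
    if r: break
ctrl.sleep(.2);st("",tip(0))
a=ctrl.camera("side")
ctrl.move_l(ctrl.state()["position"]+[-.03,0,.09],vel=.2);st()
a=ctrl.camera("side");t=ctrl.camera("top");cv2.imwrite("pics/s6.png",a);cv2.imwrite("pics/t6.png",t)
A=cv2.resize(a[170:330,215:375],None,fx=3,fy=3,interpolation=2)
B=cv2.resize(t[110:236,310:390],None,fx=3.8,fy=3.8,interpolation=2)[:478]
B=cv2.copyMakeBorder(B,0,480-B.shape[0],0,0,0)
cv2.imwrite("pics/c6.png",np.hstack([A,B]))
print(proj("top",[*C,.171]),proj("side",[*C,.171]))
```

```text
3 False 19.98 pos [0.0046 0.0001 0.0096] F [0.6732 0.1946 3.8855] T [-0.0857 -0.3725 -0.0132] w -0.0 2.5
-5 True 20.56 pos [ 0.0003  0.0001 -0.0027] F [-9.4788 -0.5186 17.0714] T [-0.0813  0.4855 -0.0418] w 0.3 8.5
 20.76 pos [ 0.0003  0.0001 -0.0025] F [-7.7026 -1.5525 14.9835] T [-0.1304  0.3925 -0.0288] w 0.1 7.5
 21.43 pos [0.4787 0.0355 0.2274] F [-0.1174 -0.4585 -0.3994] T [0.0031 0.1939 0.044 ] w -0.1 0.0
[[356.0619 175.0095]] [[288.312  233.2712]]
```

View pics/c6.png

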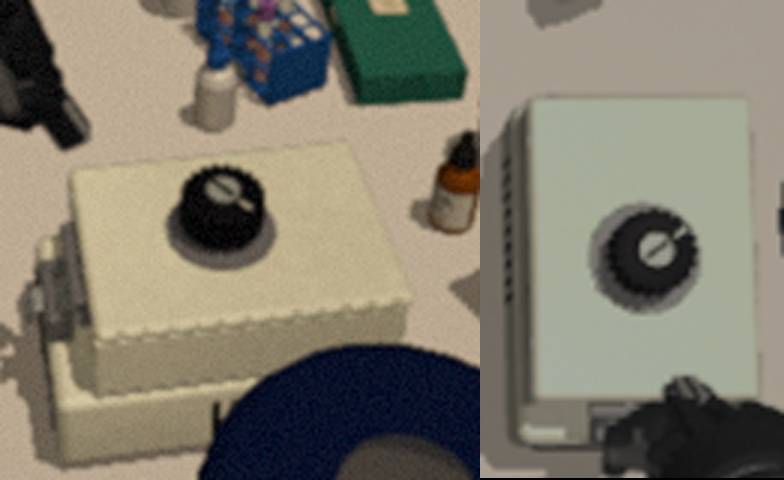

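The lid looks shut. The knob centre is at top (356.0,175.8) and side (289,232.7), within 1 px of the prediction. The index and slot point to yaw about −59°. I'll press once more to confirm the latch, then grip the knob.

Run:
```python
from h import *
T=tip(0)
ctrl.move_l(T+[0,0,.012],vel=.2)
r=ctrl.move_l(T+[0,0,.002],vel=.03,contact_N=4);st(f"touch4 {r}",T)
r=ctrl.move_l(T+[0,0,-.012],vel=.02,contact_N=30);st(f"press30 {r}",T)
ctrl.move_l(T+[0,0,.01],vel=.1)
r=ctrl.move_l(T+[0,0,-.012],vel=.02,contact_N=4);st(f"touch {r}",T)
ctrl.move_l(T+[-.02,0,.08],vel=.25)
ctrl.command_gripper(1.0)
q=ctrl.state()["q"].copy()
for y in np.radians([90,120,150,180,-150,-120,-90,-60,-30,0,30,60]):
    d=np.array([np.cos(y),np.sin(y),0]);z=np.array([0,0,-1.]);Q=Ro.from_matrix(np.c_[np.cross(d,z),d,z]).as_quat()
    print(round(np.degrees(y)),ctrl.ik([*C,.141],Q))
```

```text
touch4 False 22.57 pos [-0.0001 -0.      0.0022] F [-0.1957 -0.3872 -0.2837] T [-0.0041  0.2068 -0.0246] w 0.0 0.0
press30 True 23.02 pos [ 0.0004  0.     -0.0024] F [-7.2645 -0.1379 13.5805] T [-0.0522  0.4594 -0.0638] w 0.2 6.8
touch True 23.97 pos [-0.     -0.     -0.0018] F [-2.1302 -0.5082  5.5713] T [-0.0263  0.2264 -0.0513] w -0.4 2.7
90 [ 0.0421  0.3838  1.709  -0.      1.0488 -1.5287]
120 [ 0.0421  0.3838  1.709  -0.      1.0488 -2.0523]
150 None
180 None
-150 None
-120 [ 0.0421  0.3838  1.709  -0.      1.0488  2.1365]
-90 [ 0.0421  0.3838  1.709  -0.      1.0488  1.6129]
-60 [ 0.0421  0.3838  1.709  -0.      1.0488  1.0893]
-30 [ 0.0421  0.3838  1.709  -0.      1.0488  0.5657]
0 [ 0.0421  0.3838  1.709  -0.      1.0488  0.0421]
30 [ 0.0421  0.3838  1.709  -0.      1.0488 -0.4815]
60 [ 0.0421  0.3838  1.709  -0.      1.0488 -1.0051]
```

Run:
```python
from h import *
y=np.radians(145);d=np.array([np.cos(y),np.sin(y),0]);z=np.array([0,0,-1.]);Q=Ro.from_matrix(np.c_[np.cross(d,z),d,z]).as_quat()
ctrl.move_pose([*C,.235],Q);st("pre")
r=ctrl.move_l([*C,.141],vel=.1,contact_N=10);st(f"down {r}")
if not r:
    ctrl.command_gripper(0.0);s=st("grip")
    q=s["q"].copy()
    for k in range(1,7):
        q[5]+=np.radians(8);ctrl.move_joints(q);ctrl.sleep(.05);s=st(f"{8*k}")
    print(s["q"])
```

```text
pre 26.2 pos [0.5689 0.0355 0.2346] F [ 0.9034 -0.2946  0.1744] T [-0.0419  0.0585  0.005 ] w 84.9 0.0
down False 27.29 pos [0.57   0.0355 0.1417] F [-0.1371  0.2278 -0.2515] T [ 0.0424  0.0421 -0.0005] w 84.7 0.0
grip 27.69 pos [0.5698 0.0355 0.1419] F [-0.7393 -0.2811  4.8914] T [ 0.0192  0.2398 -0.0048] w 52.5 62.2
8 28.0 pos [0.5698 0.0355 0.142 ] F [-0.3871 -0.472   1.907 ] T [0.0145 0.1624 0.0098] w 52.2 63.7
16 28.31 pos [0.5698 0.0355 0.142 ] F [-0.3971 -0.1124  2.6142] T [0.0245 0.2197 0.0543] w 52.2 63.8
24 28.62 pos [0.5697 0.0355 0.142 ] F [-0.2107 -0.1538  3.7332] T [0.0527 0.2429 0.1533] w 52.2 63.8
32 28.93 pos [0.5697 0.0355 0.142 ] F [-2.2898  0.3396  3.3433] T [0.0722 0.2506 0.1349] w 51.9 63.9
40 29.23 pos [0.5697 0.0355 0.142 ] F [-1.857  -0.0493  3.5449] T [0.0495 0.3593 0.0819] w 52.2 63.9
48 29.54 pos [0.5696 0.0355 0.1419] F [-2.1903  0.3957  4.7291] T [0.0747 0.3873 0.1753] w 52.0 64.0
[ 0.0421  0.3827  1.7081  0.0001  1.0498 -1.6554]
```

Run:
```python
from h import *
q=ctrl.state()["q"].copy();q0=q[5];mx=0;hist=[]
while q[5]<2.45:
    q[5]+=np.radians(5 if mx>.3 else 8);ctrl.move_joints(q);ctrl.sleep(.03)
    s=ctrl.state();T=s["ft_torque"][2];hist.append((round(48+np.degrees(q[5]-q0)),round(T,3)));mx=max(mx,T)
    if mx>.33 and T<.4*mx: print("CLICK");break
    if s["clock"]>58: print("time");break
print(hist);st("end")
```

```text
CLICK
[(56, np.float64(0.119)), (64, np.float64(0.088)), (72, np.float64(0.099)), (80, np.float64(0.161)), (88, np.float64(0.196)), (96, np.float64(0.32)), (101, np.float64(0.359)), (106, np.float64(0.43)), (111, np.float64(0.366)), (116, np.float64(0.454)), (121, np.float64(0.45)), (126, np.float64(0.588)), (131, np.float64(0.568)), (136, np.float64(0.323)), (141, np.float64(0.037))]
end 33.84 pos [0.57   0.0359 0.1426] F [-0.3028  2.2837  7.7129] T [0.1468 0.9303 0.037 ] w 52.2 64.3
```

Run:
```python
from h import *
q=ctrl.state()["q"].copy()
for _ in range(2):
    q[5]+=np.radians(5);ctrl.move_joints(q);ctrl.sleep(.1);s=st("more")
    if s["ft_torque"][2]>.2: break
ctrl.command_gripper(1.0);st("open")
p=ctrl.state()["position"]
ctrl.move_l(p+[0,0,.09],vel=.12,contact_N=10);st("up")
ctrl.move_l(p+[-.22,0.0,.14],vel=.3);st("back")
a=ctrl.camera("side");t=ctrl.camera("top");cv2.imwrite("pics/s7.png",a);cv2.imwrite("pics/t7.png",t)
A=cv2.resize(a[170:330,215:315],None,fx=3.6,fy=3.6,interpolation=2)
B=cv2.resize(t[158:193,338:374],(440,428),interpolation=2);B=cv2.copyMakeBorder(B,0,A.shape[0]-428,0,0,0)
cv2.imwrite("pics/c7.png",np.hstack([A,B]))
```

```text
more 34.19 pos [0.57   0.036  0.1427] F [-0.418   0.698   5.3816] T [0.0172 0.7209 0.0803] w 52.2 64.1
more 34.54 pos [0.5699 0.0359 0.1427] F [-1.6286  0.5986  5.368 ] T [0.1229 0.7943 0.3581] w 52.2 64.1
open 34.98 pos [0.5701 0.0359 0.1424] F [ 0.3272 -0.2245  0.1251] T [-0.0236 -0.0066  0.0285] w 84.9 0.0
up 35.88 pos [0.5696 0.0359 0.2316] F [ 0.5207  0.8069 -0.2944] T [ 0.0524 -0.0061 -0.018 ] w 85.1 0.0
back 36.77 pos [0.3511 0.0359 0.2822] F [-0.3336  0.4853  0.144 ] T [-0.043  -0.0273 -0.0264] w 85.0 0.0
```

View pics/c7.png

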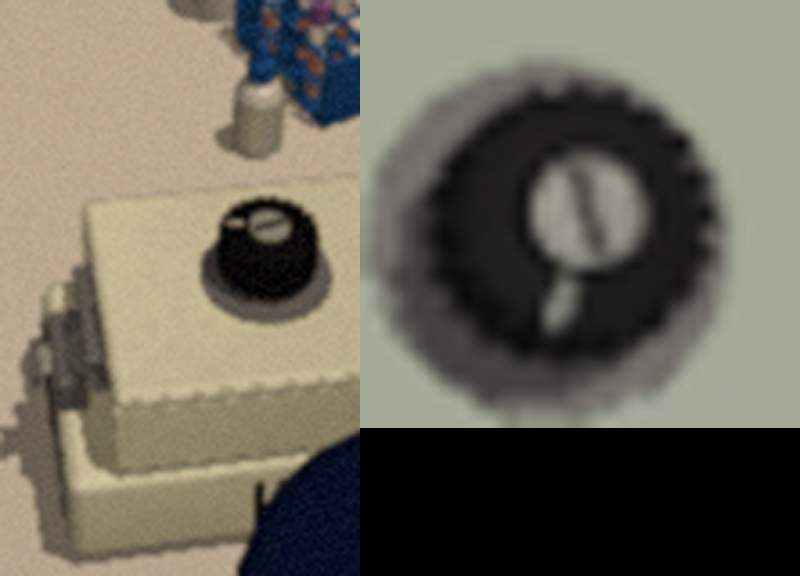

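The index line (top crop, lower left at about (555,310)) is about 30–35° clockwise of the slot: one click. The lid is flat behind its latch, and the gripper is clear of everything.

```bash
python3 -c "
from cell import ctrl
print(ctrl.sign_off())"
```

```text
the job is handed in; nothing more can be done
None
```

The plate is fully home on the block, the lid is shut and latched, and the knob was turned clockwise to one clutch click and released. I handed the job in at about 37 s on the robot's clock.

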